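# Pack a two-layer switchgear kit

### The job

Pack the blue kit box in two layers, setting each part down gently. First stand the black breaker with the green toggle, toggle up, in the empty bottom cavity and let go; next fit the white divider by its black handle so that it lies level on the shoulders inside the box; last stand the orange terminal block, screws up, on the divider beside the handle (either side).

Things in the scene. Friction and masses are not known exactly. Their poses are not given: they have to be found in the camera images.
- kit_box: Blue open kit box, fixed, 176 (x) by 220 (y) mm over its rim, 99 mm high. Origin: centre of its underside, z up. A ridge along x at y = 0 (top at z = 35 mm, 5 mm thick) splits the bottom into two cavities; the -y one already holds a grey contactor (top at z = 62 mm), the +y one is empty. Upper walls from z = 84 mm flare outwards by 10 mm as a lead-in.
- cavity (a point): Centre of the floor of the empty bottom cavity: 49 mm along +y from the box's origin, 5 mm above its underside; axes as the box. The cavity is 114 mm (x) by 92 mm (y) inside.
- seat (a point): Centre of the divider's seat, 77 mm above the origin of the box, axes as the box: level with the flat tops of two shoulders, 16 mm wide, along both x ends of the box. There the inside measures 146 mm (x) by 190 mm (y). The seated divider's underside lies here.
- breaker: Two-pole breaker, black, lying on its back, with a green toggle and green band on top (bystanders have red or white ones). 85 (x) by 36 (y) mm; 44 mm high, the middle 46 mm of its length raised to 58 mm, toggle top at 66 mm. Origin: centre of its underside, z up. 0.15 to 0.3 kg. Grip the raised middle across y. In the cavity it stands with its x along the box's x.
- divider: Divider: white plate 132 (x) by 174 (y) mm, 4 mm thick, with an upright black handle at its centre, 60 mm long (x), 14 mm thick (y), its top 44 mm above the plate's underside. Origin: centre of the plate's underside, z up. 0.2 kg. Grip the handle across y. It fits with its x along the box's x, either way round.
- terminal: Terminal block, orange with black ribs and steel screws on top (a grey one of the same shape is a bystander), 100 (x) by 30 (y) by 32 mm high. Origin: centre of its underside, z up. 0.1 kg. Grip across y. On the divider it stands with its x along the divider's x, centred about 49 mm (y) to either side of the handle.
There are look-alikes about, which are no part of the job. Of the things shaped like the terminal, the orange one is meant.

How it is judged:
By the outcome, as a careful person would: the job done as asked, in the order asked, and still so for the second after the job is handed in, with the robot touching nothing.
It also fails if it takes over 66 s, if anything falls off the work surface, if the arm or the gripper's body presses on something with over 40 N, if the wrist force passes 120 N, or if a joint passes its speed limit or range.

### The arm

A 6-joint arm with a two-finger parallel gripper is mounted at the origin on the work surface. World frame = base frame: x ahead of the robot, y to its left, z up, the work surface at z = 0. Lengths are in mm, angles in rad, forces in N, time in s.
With the tool pointing down it reaches from about 300 to 875 mm from the base axis. Payload 4.2 kg.
Tool frame: the origin (TCP) lies at the very end of the fingers, on their centre line; the grasp point (between the pads) lies behind it (manip.tcp_to_grasp is the z of the grasp point in the tool frame, in mm); z points along the fingers, y is the direction in which the jaws open and shut (so a half turn about z gives the same grasp; the last joint's range is limited). The gripper opens to 85 mm and grips with 20 to 120 N. Pads are 22 mm wide; open, the fingers measure 114 mm over their backs; the gripper's body (76 mm by 85 mm) begins 54 mm behind the grasp point. The pads swing forward as they close: fully open they stand 13 mm farther back than shut.
Start: joints at [-1.323, 0.32, 1.565, -0, 1.257, -0.02], TCP at [152.153, -554.518, 231.338] pointing down, gripper open.
Joint ranges: [-3.11, 3.11], [-0.84, 2.01], [0.21, 2.61], [-1.34, 4.49], [0.05, 2.63], [-2.56, 2.56]. Speed limits (rad/s): [2.57, 2.57, 3.14, 3.14, 3.14, 3.14].

### API

Orientations are given as a unit quaternion [w, x, y, z].
In Python, from plant import manip gives the robot as it stands.
- The arm moves only by the shell command python3 -m inch 'ROWS' [FORCE]. ROWS is JSON, a list of rows, each an object of numbers: "jaw": the opening, from -1 (shut) to 1 (fully open); "x", "y", "z": the shift along the tool's x, y, z in units of 40 mm (1.0 is 40 mm); "ax", "ay", "az": the turn, a rotation vector about the tool's x, y, z in units of 6 degrees (1.0 is 6 degrees). A call has 1 to 10 rows; each row shifts and turns the commanded pose from where the row before left it, along the tool's axes as they then stand; what a row does not reach is not made up. A row lasts 1/10 s, in which the tool goes at most 50 mm and 8.59 degrees, less where a joint would pass 70% of its speed; a pose out of reach is approached as far as the arm can. A call is refused whole if a number of a shift passes 1 or a number of a turn 1, either way. A call with a gripper value outside its range is refused whole. The fingers move at their own pace and stop on an object; FORCE is the grip in N (left out, the last holds). Time passes only in rows, so rows that do not move let the fingers close. It gives the time, the measured TCP pose, the force and the opening at its end, in the units of the state.
- manip.get_state(): the state, without advancing time (a new reading comes with each control period).
- manip.capture(name): name is "side" or "top" or "wrist"; returns the picture (420x560x3 uint8, red, green, blue); there is no depth.
- manip.get_calibration(name): a dict with "vfov" (degrees; the focal length in pixels is half the picture's height over the tangent of half this angle, whatever the lens; pixels are square), "cx", "cy" (the principal point, pixels), "cam_to_world" (4x4, takes a point from camera to world coordinates). Camera axes: x right, y down, z forward; pixel columns grow to the right and rows downward; lengths in mm; the calibration is good to about 2 mm. A picture is of the moment at which its call begins: read the wrist's pose just before it. get_calibration takes no time and is no camera call; for the wrist camera it gives the pose at the moment of the call.
- manip.close_job(): hands the job in, once; it reports no verdict.
The state is a dict: "time_s": time; "joints": joint angles; "qvel": joint speeds; "effort": joint torques, N m; "eef_pos": TCP position; "tool_rot": TCP orientation; "wrist_force": force on the tool from outside, world axes, zero at the start; "wrist_torque": the same for the moment, N m; "finger_gap": finger opening in mm.
Only numpy, scipy, OpenCV 4.12 (cv2) and the standard library are available. Lean on these libraries where they do the work, as an engineer would, in place of code of your own. Each camera call takes 0.05 s, during which the arm holds its last target. There are 200 camera calls.

## Working session

There is one attempt and no reset: what is moved stays moved. The work goes in short steps, Python scripts to look and compute and a shell command to move; the robot and the scene stay as the last step left them, time stands still between calls to the robot, and variables do not carry over. Pictures are saved under pics/ and viewed, about 8 in all and at most 12, crops included, and the job is handed in when it is done.

```bash
mkdir -p pics; ls
python3 - <<'E'
from plant import manip
import cv2,numpy as np
print(manip.get_state(), manip.tcp_to_grasp)
for n in("top","side","wrist"):
    c=manip.get_calibration(n);print(n,c)
    cv2.imwrite(f"pics/{n}0.png",manip.capture(n)[...,::-1])
E
```

```text
pics
{'time_s': 0.0, 'joints': array([-1.32302288e+00,  3.20281103e-01,  1.56569307e+00,  1.84302215e-05,
        1.25734529e+00, -2.00255430e-02]), 'qvel': array([ 0.00043424,  0.00018445,  0.00055248, -0.00053117, -0.00102146,
        0.00160445]), 'effort': array([-1.03463550e-03, -4.15536261e+01, -2.34164375e+01, -2.01507105e-04,
        8.03238479e-03,  3.11142152e-06]), 'eef_pos': array([ 152.02750042, -554.05235926,  230.48298485]), 'tool_rot': array([-8.58806113e-04,  9.91048859e-01,  1.33496866e-01, -8.93997877e-05]), 'wrist_force': array([0.80797656, 0.16412372, 0.23243428]), 'wrist_torque': array([-0.01859243,  0.06469258, -0.00483838]), 'finger_gap': 85.58835518548976} -18.700000000000003
top {'vfov': 43.6667498053783, 'cx': 281.97558021442967, 'cy': 214.46484298457338, 'cam_to_world': array([[ 1.84430896e-02, -9.92799185e-01,  1.18362286e-01,
         3.65138962e+02],
       [-9.99806634e-01, -1.75051589e-02,  8.95906850e-03,
         1.01555488e+02],
       [-6.82260527e-03, -1.18504632e-01, -9.92930060e-01,
         1.48601614e+03],
       [ 0.00000000e+00,  0.00000000
[... 236 characters left out ...]

       [-4.34294587e-01,  5.13437055e-01, -7.40115263e-01,
         1.18738221e+03],
       [ 1.50052486e-02, -8.17408806e-01, -5.75862558e-01,
         9.10306089e+02],
       [ 0.00000000e+00,  0.00000000e+00,  0.00000000e+00,
         1.00000000e+00]])}
wrist {'vfov': 67.92979280795005, 'cx': 281.0817531595726, 'cy': 208.02440873179808, 'cam_to_world': array([[ 2.65126374e-01, -9.27456766e-01, -2.63689123e-01,
         2.18698833e+02],
       [-9.64212688e-01, -2.55409928e-01, -7.11312926e-02,
        -5.36575046e+02],
       [-1.37762150e-03,  2.73111180e-01, -9.61981489e-01,
         3.72749491e+02],
       [ 0.00000000e+00,  0.00000000e+00,  0.00000000e+00,
         1.00000000e+00]])}
```

View pics/top0.png

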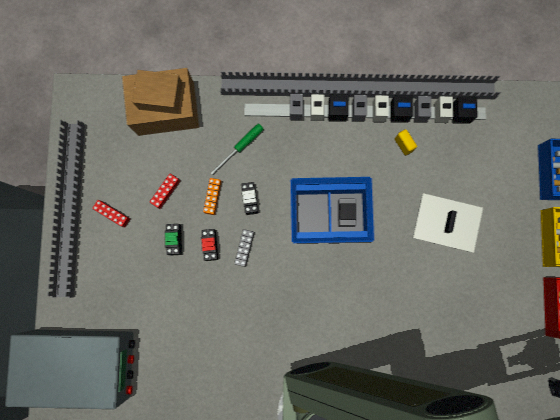

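View pics/side0.png

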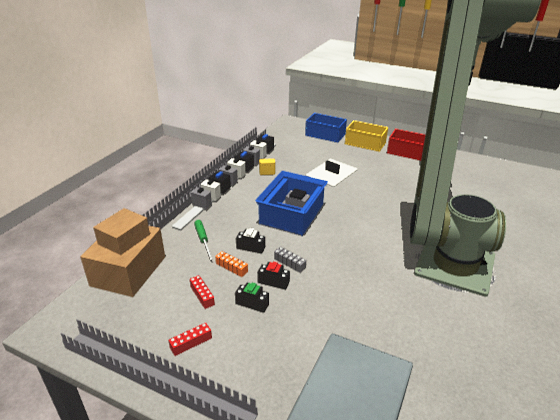

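The top view shows the breaker with the green toggle at (173,239), the orange terminal at (212,196), the box centred near (332,210) with its empty cavity on the left, and the divider at (449,222) with its handle at (450,222). The side view agrees.

```bash
cat > h.py <<'E'
from plant import manip
import cv2,numpy as np
from scipy.spatial.transform import Rotation as R
def ray(c,uv,z):
    f=210/np.tan(np.radians(c["vfov"]/2)); T=c["cam_to_world"]
    uv=np.atleast_2d(uv).astype(float)
    d=np.c_[(uv[:,0]-c["cx"])/f,(uv[:,1]-c["cy"])/f,np.ones(len(uv))]@T[:3,:3].T
    return (T[:3,3]+d*((z-T[2,3])/d[:,2])[:,None])[:,:2]
def proj(c,P):
    f=210/np.tan(np.radians(c["vfov"]/2)); T=c["cam_to_world"]
    p=(np.atleast_2d(P)-T[:3,3])@T[:3,:3]
    return np.c_[c["cx"]+f*p[:,0]/p[:,2],c["cy"]+f*p[:,1]/p[:,2]]
def rect(c,mask,z,roi):
    m=np.zeros_like(mask,np.uint8);x0,y0,x1,y1=roi;m[y0:y1,x0:x1]=mask[y0:y1,x0:x1]
    m=cv2.morphologyEx(m,cv2.MORPH_CLOSE,np.ones((7,7)))
    cs=cv2.findContours(m,cv2.RETR_EXTERNAL,cv2.CHAIN_APPROX_NONE)[0]
    k=max(cs,key=cv2.contourArea)[:,0]
    (cx,cy),(w,h),a=cv2.minAreaRect(ray(c,k,z).astype(np.float32))
    if w<h: a+=90
    return np.round([cx,cy,max(w,h),min(w,h),(a+90)%180-90],1)   # centre, sizes, angle of long side (deg from world x)
def goal(x,y,z,long_deg):
    "moves to put TCP at x,y,z pointing down with tool x along long_deg (mod 180), in row units from present pose"
    s=manip.get_state();q=s["tool_rot"];r=R.from_quat(np.r_[q[1:],q[0]])
    best=None
    for a in(long_deg,long_deg+180):
        t=R.from_euler("z",a,degrees=True)*R.from_euler("x",180,degrees=True)
        rv=(r.inv()*t).as_rotvec(degrees=True)
        if best is None or np.linalg.norm(rv)<np.linalg.norm(best): best=rv
    d=r.inv().apply(np.array([x,y,z])-s["eef_pos"])
    print("t",round(s["time_s"],2),"shift mm",d.round(1),"/40",(d/40).round(2),"turn/6",(best/6).round(2),"F",s["wrist_force"].round(1),"gap",s["finger_gap"].round(1),"j6",s["joints"][5].round(2))
E
python3 - <<'E'
from h import *
c=manip.get_calibration("top");im=cv2.imread("pics/top0.png");H=cv2.cvtColor(im,cv2.COLOR_BGR2HSV)
h,s,v=cv2.split(H)
R_=lambda n,m,z,roi:print(n,rect(c,m,z,roi))
R_("box rim",(h>100)&(h<130)&(s>120),99,(280,165,385,255))
R_("divider",(v>150)&(s<60),4,(405,185,495,260))
R_("handle",(v<70),44,(435,200,465,240))
R_("orange",(h>5)&(h<22)&(s>120),32,(200,170,225,220))
R_("green",(h>45)&(h<80)&(s>100),60,(160,220,190,260))
R_("breaker",(v<60)|((h>45)&(h<80)&(s>100)),50,(160,215,190,262))
cv2.imwrite("pics/c.png",cv2.resize(im[160:265,155:495],None,fx=2.35,fy=2.35,interpolation=2))
E
```

```text
box rim [546.6 -17.6 217.8 175.7 -87.9]
divider [ 528.2 -355.9  176.7  133.7   77.2]
handle [ 526.  -349.8   63.1   20.8  -13. ]
orange [587.4 312.1 101.6  34.9  -8.8]
green [467.5 412.1  41.   38.4 -87.4]
breaker [463.3 410.   83.5  49.6   2.3]
```

View pics/c.png

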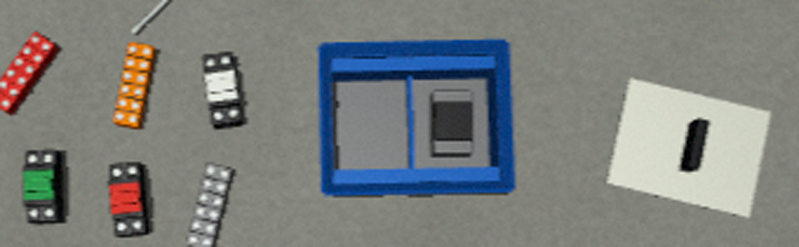

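Everything is measured to a few mm, so I'll move over the breaker and refine from close by.

```bash
python3 -c "
from h import *
goal(350,-100,230,2.3);goal(465,411,200,2.3)"
```

```text
Traceback (most recent call last):
  File "h.py", line 30, in goal
    print("t",round(s["time_s"],2),"shift mm",d.round(1),"/40",(d/40).round(2),"turn/6",(best/6).round(2),"F",s["wrist_force"].round(1),"gap",s["finger_gap"].round(1),"j6",s["joints"][5].round(2))
                                                                                                                                              ^^^^^^^^^^^^^^^^^^^^^
AttributeError: 'float' object has no attribute 'round'
```

```bash
sed -i 's/s\["finger_gap"\].round(1)/round(float(s["finger_gap"]),1)/' h.py
python3 -m inch '[{"az":0.72,"x":0.8},{"az":0.72,"x":0.8},{"az":0.73,"x":0.8},{"x":0.8},{"x":0.8}]'; python3 -c "
from h import *
goal(465,411,200,2.3)"
```

```text
t 0.15 shift mm [ 557.2 -847.9   31.8] /40 [ 13.93 -21.2    0.8 ] turn/6 [-0.01  0.    2.17] F [ 1.  -0.1  0.1] gap 85.3 j6 -0.02validation failed for argument at $[0]...
```

```bash
python3 -m inch '[{"jaw":1,"x":0.8,"y":0,"z":0,"ax":0,"ay":0,"az":0.72},{"jaw":1,"x":0.8,"y":0,"z":0,"ax":0,"ay":0,"az":0.72},{"jaw":1,"x":0.8,"y":0,"z":0,"ax":0,"ay":0,"az":0.73}]'; python3 -c "
from h import *
goal(465,411,200,2.3)"; python3 -m inch '[{"jaw":1,"z":0,"x":0.8}]'
```

```text
time_s: 0.45
eef_pos: [246.9, -535.6, 231.1]
tool_rot: [-0.0, 1.0, 0.018, -0.0]
wrist_force: [0.5, 0.3, 0.1]
finger_gap: 85.3
t 0.45 shift mm [ 252.6 -938.    31.6] /40 [  6.32 -23.45   0.79] turn/6 [-0.01  0.   -0.03] F [0.5 0.3 0.1] gap 85.3 j6 0.38validation failed for argument at $[0]...
```

```bash
python3 -m inch '[{"jaw":1,"x":0.5,"y":-0.9,"z":0,"ax":0,"ay":0,"az":0},{"jaw":1,"x":0.5,"y":-0.9,"z":0,"ax":0,"ay":0,"az":0},{"jaw":1,"x":0.5,"y":-0.9,"z":0,"ax":0,"ay":0,"az":0},{"jaw":1,"x":0.5,"y":-1,"z":0,"ax":0,"ay":0,"az":0},{"jaw":1,"x":0.5,"y":-1,"z":0,"ax":0,"ay":0,"az":0},{"jaw":1,"x":0.5,"y":-1,"z":0,"ax":0,"ay":0,"az":0},{"jaw":1,"x":0.5,"y":-1,"z":0,"ax":0,"ay":0,"az":0},{"jaw":1,"x":0.5,"y":-1,"z":0,"ax":0,"ay":0,"az":0},{"jaw":1,"x":0.3,"y":-1,"z":0,"ax":0,"ay":0,"az":0},{"jaw":1,"x":0.3,"y":-1,"z":0,"ax":0,"ay":0,"az":0}]'
python3 -m inch '[{"jaw":1,"x":0.3,"y":-1,"z":0,"ax":0,"ay":0,"az":0},{"jaw":1,"x":0.3,"y":-1,"z":0,"ax":0,"ay":0,"az":0},{"jaw":1,"x":0.2,"y":-1,"z":0,"ax":0,"ay":0,"az":0},{"jaw":1,"x":0,"y":-1,"z":0,"ax":0,"ay":0,"az":0},{"jaw":1,"x":0,"y":-1,"z":0,"ax":0,"ay":0,"az":0},{"jaw":1,"x":0,"y":-1,"z":0,"ax":0,"ay":0,"az":0},{"jaw":1,"x":0,"y":-1,"z":0,"ax":0,"ay":0,"az":0},{"jaw":1,"x":0,"y":-1,"z":0,"ax":0,"ay":0,"az":0},{"jaw":1,"x":0,"y":-1,"z":0,"ax":0,"ay":0,"az":0},{"jaw":1,"x":0,"y":-1,"z":0,"ax":0,"ay":0,"az":0}]'; python3 -c "
from h import *
goal(465,411,200,2.3)"
```

```text
time_s: 1.45
eef_pos: [414.5, -139.3, 231.2]
tool_rot: [-0.0, 1.0, 0.02, -0.0]
wrist_force: [1.2, -0.4, -0.2]
finger_gap: 85.5
time_s: 2.45
eef_pos: [429.6, 261.5, 231.1]
tool_rot: [0.0, 1.0, 0.02, -0.0]
wrist_force: [1.1, -0.4, 0.8]
finger_gap: 85.5
t 2.45 shift mm [  41.5 -147.9   31.1] /40 [ 1.04 -3.7   0.78] turn/6 [0.   0.   0.01] F [ 1.1 -0.4  0.8] gap 85.5 j6 2.05
```

```bash
python3 -m inch '[{"jaw":1,"x":0.26,"y":-0.92,"z":0.2,"ax":0,"ay":0,"az":0},{"jaw":1,"x":0.26,"y":-0.93,"z":0.2,"ax":0,"ay":0,"az":0},{"jaw":1,"x":0.26,"y":-0.92,"z":0.2,"ax":0,"ay":0,"az":0},{"jaw":1,"x":0.26,"y":-0.93,"z":0.2,"ax":0,"ay":0,"az":0},{"jaw":1,"x":0,"y":0,"z":0,"ax":0,"ay":0,"az":0}]'
python3 - <<'E'
from h import *
goal(465,411,24,2.3)
c=manip.get_calibration("wrist");im=manip.capture("wrist")[...,::-1].copy()
cv2.imwrite("pics/w1r.png",im)
# overlay: predicted breaker outline
def outl(cx,cy,a,L,W,z,col):
    r=np.radians(a);M=np.array([[np.cos(r),-np.sin(r)],[np.sin(r),np.cos(r)]])
    P=np.array([[L,W],[-L,W],[-L,-W],[L,-W]])/2@M.T+[cx,cy]
    cv2.polylines(im,[proj(c,np.c_[P,[z]*4]).astype(int)],True,col,1)
outl(465,411,2.3,85,36,44,(255,0,255));outl(465,411,2.3,46,36,58,(0,255,255))
cv2.imwrite("pics/w1.png",im)
E
```

```text
time_s: 2.95
eef_pos: [465.6, 413.1, 196.7]
tool_rot: [0.0, 1.0, 0.022, -0.001]
wrist_force: [0.2, -0.7, -0.6]
finger_gap: 85.4
t 2.95 shift mm [ -0.4   2.1 172.7] /40 [-0.01  0.05  4.32] turn/6 [0.   0.02 0.03] F [ 0.2 -0.7 -0.6] gap 85.4 j6 2.23
```

View pics/w1.png

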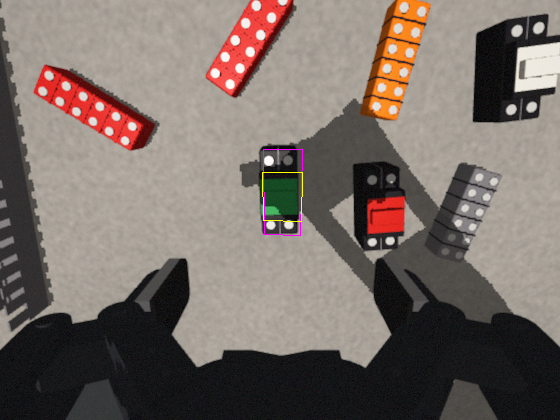

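The wrist view shows the green breaker at (280,193), within about 1 px of the predicted outline. Descending.

```bash
python3 -m inch '[{"jaw":1,"x":0.01,"y":0.04,"z":0.9,"ax":0,"ay":0,"az":0.02},{"jaw":1,"x":0,"y":0,"z":0.9,"ax":0,"ay":0,"az":0},{"jaw":1,"x":0,"y":0,"z":0.9,"ax":0,"ay":0,"az":0},{"jaw":1,"x":0,"y":0,"z":0.7,"ax":0,"ay":0,"az":0},{"jaw":1,"x":0,"y":0,"z":0.5,"ax":0,"ay":0,"az":0},{"jaw":1,"x":0,"y":0,"z":0.4,"ax":0,"ay":0,"az":0},{"jaw":1,"x":0,"y":0,"z":0,"ax":0,"ay":0,"az":0}]'
python3 -m inch '[{"jaw":-1,"x":0,"y":0,"z":0,"ax":0,"ay":0,"az":0},{"jaw":-1,"x":0,"y":0,"z":0,"ax":0,"ay":0,"az":0},{"jaw":-1,"x":0,"y":0,"z":0,"ax":0,"ay":0,"az":0},{"jaw":-1,"x":0,"y":0,"z":0,"ax":0,"ay":0,"az":0},{"jaw":-1,"x":0,"y":0,"z":0,"ax":0,"ay":0,"az":0},{"jaw":-1,"x":0,"y":0,"z":0,"ax":0,"ay":0,"az":0},{"jaw":-1,"x":0,"y":0,"z":0,"ax":0,"ay":0,"az":0},{"jaw":-1,"x":0,"y":0,"z":0,"ax":0,"ay":0,"az":0}]' 50
```

```text
time_s: 3.7
eef_pos: [464.7, 405.5, 25.5]
tool_rot: [0.002, 1.0, 0.019, -0.002]
wrist_force: [0.3, -0.4, 0.6]
finger_gap: 85.6
time_s: 4.5
eef_pos: [467.1, 408.8, 28.9]
tool_rot: [-0.001, 1.0, 0.019, 0.001]
wrist_force: [-0.5, 1.2, 7.3]
finger_gap: 35.0
```

```bash
python3 -m inch '[{"jaw":-1,"x":0,"y":0,"z":-0.2,"ax":0,"ay":0,"az":0},{"jaw":-1,"x":0,"y":0,"z":-0.5,"ax":0,"ay":0,"az":0},{"jaw":-1,"x":0,"y":0,"z":-0.9,"ax":0,"ay":0,"az":0},{"jaw":-1,"x":0,"y":0,"z":-1,"ax":0,"ay":0,"az":0},{"jaw":-1,"x":0,"y":0,"z":-1,"ax":0,"ay":0,"az":0},{"jaw":-1,"x":0,"y":0,"z":-0.4,"ax":0,"ay":0,"az":0},{"jaw":-1,"x":0,"y":0,"z":0,"ax":0,"ay":0,"az":0}]'
python3 -c "
from h import *
goal(545,31.4,180,2.1)"
```

```text
time_s: 5.2
eef_pos: [466.9, 408.5, 190.3]
tool_rot: [-0.002, 1.0, 0.019, 0.002]
wrist_force: [-0.2, 0.9, -2.7]
finger_gap: 35.2
t 5.2 shift mm [ 63.4 379.9   9.5] /40 [1.59 9.5  0.24] turn/6 [-0.03 -0.04  0.02] F [-0.2  0.9 -2.7] gap 35.2 j6 2.23
```

```bash
python3 -m inch '[{"jaw":-1,"x":0.16,"y":0.5,"z":0,"ax":0,"ay":0,"az":0},{"jaw":-1,"x":0.16,"y":1,"z":0,"ax":0,"ay":0,"az":0},{"jaw":-1,"x":0.16,"y":1,"z":0,"ax":0,"ay":0,"az":0},{"jaw":-1,"x":0.16,"y":1,"z":0,"ax":0,"ay":0,"az":0},{"jaw":-1,"x":0.16,"y":1,"z":0,"ax":0,"ay":0,"az":0},{"jaw":-1,"x":0.16,"y":1,"z":0,"ax":0,"ay":0,"az":0},{"jaw":-1,"x":0.16,"y":1,"z":0,"ax":0,"ay":0,"az":0},{"jaw":-1,"x":0.16,"y":1,"z":0,"ax":0,"ay":0,"az":0},{"jaw":-1,"x":0.16,"y":1,"z":0,"ax":0,"ay":0,"az":0},{"jaw":-1,"x":0.16,"y":0.7,"z":0,"ax":0,"ay":0,"az":0}]'
python3 -m inch '[{"jaw":-1,"x":0,"y":0.3,"z":0.2,"ax":0,"ay":0,"az":0},{"jaw":-1,"x":0,"y":0,"z":0,"ax":0,"ay":0,"az":0},{"jaw":-1,"x":0,"y":0,"z":0,"ax":0,"ay":0,"az":0}]'
python3 - <<'E'
from h import *
goal(545,31.4,33,2.1)
c=manip.get_calibration("wrist");im=manip.capture("wrist")[...,::-1].copy()
def outl(cx,cy,a,L,W,z,col):
    r=np.radians(a);M=np.array([[np.cos(r),-np.sin(r)],[np.sin(r),np.cos(r)]])
    P=np.array([[L,W],[-L,W],[-L,-W],[L,-W]])/2@M.T+[cx,cy]
    cv2.polylines(im,[proj(c,np.c_[P,[z]*4]).astype(int)],True,col,1)
outl(546.6,-17.6,2.1,176,220,99,(255,0,255));outl(544.8,31.4,2.1,114,92,5,(0,255,255))
cv2.imwrite("pics/w2.png",im)
E
```

```text
time_s: 6.2
eef_pos: [542.7, 40.0, 185.2]
tool_rot: [0.0, 1.0, 0.019, -0.002]
wrist_force: [0.4, 0.1, -2.6]
finger_gap: 35.6
time_s: 6.5
eef_pos: [543.5, 31.4, 177.9]
tool_rot: [-0.0, 1.0, 0.019, -0.002]
wrist_force: [-0.2, 0.3, -2.1]
finger_gap: 35.2
t 6.5 shift mm [  2.    0.2 144.9] /40 [0.05 0.   3.62] turn/6 [-0.01  0.03  0.02] F [-0.2  0.3 -2.1] gap 35.2 j6 1.57
```

View pics/w2.png

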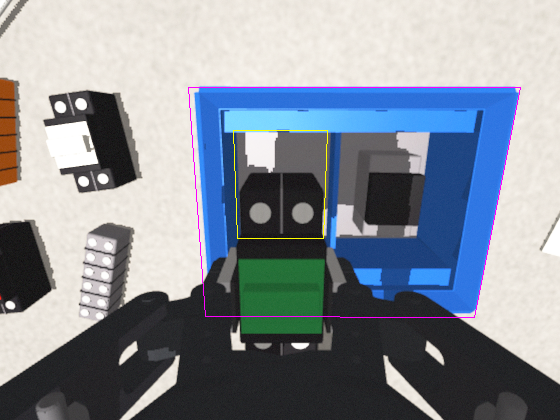

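The wrist view shows the breaker held upright over the left cavity (floor edges at about 238–328 px), with the box about 1.5 mm further towards -y than I'd predicted. Lowering.

```bash
python3 -m inch '[{"jaw":-1,"x":0.05,"y":0.03,"z":0.5,"ax":0,"ay":0,"az":0},{"jaw":-1,"x":0,"y":0,"z":0.8,"ax":0,"ay":0,"az":0},{"jaw":-1,"x":0,"y":0,"z":0.8,"ax":0,"ay":0,"az":0},{"jaw":-1,"x":0,"y":0,"z":0.6,"ax":0,"ay":0,"az":0},{"jaw":-1,"x":0,"y":0,"z":0.4,"ax":0,"ay":0,"az":0},{"jaw":-1,"x":0,"y":0,"z":0.2,"ax":0,"ay":0,"az":0},{"jaw":-1,"x":0,"y":0,"z":0,"ax":0,"ay":0,"az":0},{"jaw":-1,"x":0,"y":0,"z":0,"ax":0,"ay":0,"az":0}]'
python3 -m inch '[{"jaw":-1,"x":0,"y":0,"z":0.1,"ax":0,"ay":0,"az":0},{"jaw":-1,"x":0,"y":0,"z":0,"ax":0,"ay":0,"az":0},{"jaw":-1,"x":0,"y":0,"z":0,"ax":0,"ay":0,"az":0}]'
```

```text
time_s: 7.35
eef_pos: [547.4, 30.1, 48.0]
tool_rot: [-0.0, 1.0, 0.02, 0.001]
wrist_force: [-0.2, 0.0, -1.9]
finger_gap: 35.4
time_s: 7.65
eef_pos: [546.9, 29.5, 43.7]
tool_rot: [0.0, 1.0, 0.019, 0.0]
wrist_force: [0.1, 0.3, -2.3]
finger_gap: 35.1
```

```bash
python3 -m inch '[{"jaw":-1,"x":0,"y":0,"z":0.1,"ax":0,"ay":0,"az":0},{"jaw":-1,"x":0,"y":0,"z":0,"ax":0,"ay":0,"az":0},{"jaw":-1,"x":0,"y":0,"z":0,"ax":0,"ay":0,"az":0}]'
python3 -m inch '[{"jaw":-1,"x":0,"y":0,"z":0.07,"ax":0,"ay":0,"az":0},{"jaw":-1,"x":0,"y":0,"z":0,"ax":0,"ay":0,"az":0},{"jaw":-1,"x":0,"y":0,"z":0,"ax":0,"ay":0,"az":0}]'
```

```text
time_s: 7.95
eef_pos: [546.7, 29.3, 39.2]
tool_rot: [0.0, 1.0, 0.019, -0.0]
wrist_force: [0.5, -0.1, -2.4]
finger_gap: 35.5
time_s: 8.25
eef_pos: [548.0, 28.3, 37.6]
tool_rot: [0.001, 1.0, 0.02, 0.001]
wrist_force: [0.6, -5.6, 4.2]
finger_gap: 35.0
```

```bash
python3 -m inch '[{"jaw":-1,"x":0,"y":0,"z":0.04,"ax":0,"ay":0,"az":0},{"jaw":-1,"x":0,"y":0,"z":0,"ax":0,"ay":0,"az":0}]'
python3 - <<'E'
from h import *
goal(545,31.4,33,2.1); print(manip.get_state()["wrist_torque"])
cv2.imwrite("pics/t3.png",cv2.resize(manip.capture("side")[150:260,220:360,::-1],None,fx=5,fy=5))
E
```

```text
time_s: 8.45
eef_pos: [548.2, 28.2, 37.2]
tool_rot: [0.001, 1.0, 0.02, 0.002]
wrist_force: [-2.5, -7.8, 12.8]
finger_gap: 35.2
t 8.45 shift mm [-3.1 -3.3  4.2] /40 [-0.08 -0.08  0.11] turn/6 [ 0.02 -0.04  0.02] F [-2.5 -7.8 12.8] gap 35.2 j6 1.56
[-0.23300171  0.40097193  0.11293986]
```

View pics/t3.png

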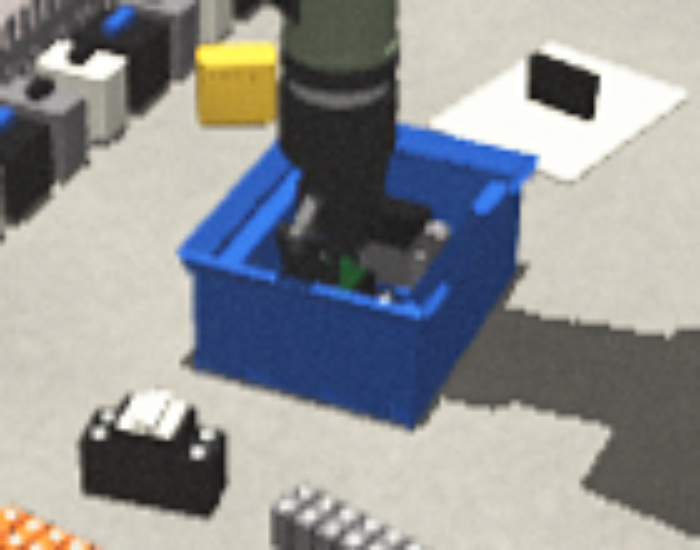

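The side view shows the breaker down in the cavity with the toggle just below the rim. It may have one end touching first, so I'll ease the grip to let it level out.

```bash
python3 -m inch '[{"jaw":-1,"x":0,"y":0,"z":0,"ax":0,"ay":0,"az":0},{"jaw":-1,"x":0,"y":0,"z":0.02,"ax":0,"ay":0,"az":0},{"jaw":-1,"x":0,"y":0,"z":0.02,"ax":0,"ay":0,"az":0},{"jaw":-1,"x":0,"y":0,"z":0,"ax":0,"ay":0,"az":0}]' 20
python3 -c "
from h import *
goal(545,31.4,33,2.1); print(manip.get_state()['wrist_torque'])"
```

```text
time_s: 8.9
eef_pos: [549.2, 27.2, 35.8]
tool_rot: [0.002, 1.0, 0.02, 0.003]
wrist_force: [0.8, -13.3, 10.6]
finger_gap: 35.0
t 8.9 shift mm [-4.  -4.4  2.8] /40 [-0.1  -0.11  0.07] turn/6 [ 0.03 -0.06  0.03] F [  0.8 -13.3  10.6] gap 35.0 j6 1.57
[-0.96334594 -0.04014822 -0.0050411 ]
```

Fy of -13 N rising as the tool goes down means a knuckle is touching the +y flare of the box. I'll lift a little, shift towards -y and lower again.

```bash
python3 -m inch '[{"jaw":-1,"x":0,"y":0,"z":-0.15,"ax":0,"ay":0,"az":0},{"jaw":-1,"x":0,"y":0,"z":0,"ax":0,"ay":0,"az":0},{"jaw":-1,"x":-0.05,"y":0.15,"z":0,"ax":0,"ay":0,"az":0},{"jaw":-1,"x":-0.04,"y":0.15,"z":0,"ax":0,"ay":0,"az":0},{"jaw":-1,"x":0,"y":0,"z":0,"ax":0,"ay":0,"az":0}]' 35
python3 -m inch '[{"jaw":-1,"x":0,"y":0,"z":0.07,"ax":0,"ay":0,"az":0},{"jaw":-1,"x":0,"y":0,"z":0.07,"ax":0,"ay":0,"az":0},{"jaw":-1,"x":0,"y":0,"z":0,"ax":0,"ay":0,"az":0}]'
python3 -c "
from h import *
goal(545,31.4,33,2.1); print(manip.get_state()['wrist_torque'])"
```

```text
time_s: 9.4
eef_pos: [542.9, 16.7, 38.8]
tool_rot: [0.0, 1.0, 0.019, -0.001]
wrist_force: [0.2, 0.4, -2.6]
finger_gap: 35.4
time_s: 9.7
eef_pos: [543.7, 17.4, 33.9]
tool_rot: [0.0, 1.0, 0.019, 0.0]
wrist_force: [-1.8, -0.9, 2.7]
finger_gap: 35.5
t 9.7 shift mm [  1.9 -13.9   0.9] /40 [ 0.05 -0.35  0.02] turn/6 [ 0.   -0.    0.02] F [-1.8 -0.9  2.7] gap 35.5 j6 1.54
[-0.06907916  0.0531522  -0.01778441]
```

```bash
python3 -m inch '[{"jaw":-1,"x":0.03,"y":0,"z":-0.08,"ax":0,"ay":0,"az":0},{"jaw":-1,"x":0,"y":-0.1,"z":0,"ax":0,"ay":0,"az":0},{"jaw":-1,"x":0,"y":0,"z":0,"ax":0,"ay":0,"az":0},{"jaw":-1,"x":0,"y":0,"z":0.05,"ax":0,"ay":0,"az":0},{"jaw":-1,"x":0,"y":0,"z":0.04,"ax":0,"ay":0,"az":0},{"jaw":-1,"x":0,"y":0,"z":0,"ax":0,"ay":0,"az":0},{"jaw":-1,"x":0,"y":0,"z":0,"ax":0,"ay":0,"az":0}]'
python3 -m inch '[{"jaw":-0.1,"x":0,"y":0,"z":0,"ax":0,"ay":0,"az":0},{"jaw":-0.05,"x":0,"y":0,"z":0,"ax":0,"ay":0,"az":0},{"jaw":0,"x":0,"y":0,"z":0,"ax":0,"ay":0,"az":0},{"jaw":0,"x":0,"y":0,"z":0,"ax":0,"ay":0,"az":0}]'
```

```text
time_s: 10.4
eef_pos: [544.5, 21.6, 33.9]
tool_rot: [-0.0, 1.0, 0.019, 0.0]
wrist_force: [-3.1, 0.7, 6.1]
finger_gap: 35.2
time_s: 10.8
eef_pos: [544.7, 21.4, 33.1]
tool_rot: [0.0, 1.0, 0.019, -0.0]
wrist_force: [0.5, -1.2, -0.2]
finger_gap: 42.6
```

Released cleanly. I'll lift straight out and look.

```bash
python3 -m inch '[{"jaw":0,"x":0,"y":0,"z":-0.2,"ax":0,"ay":0,"az":0},{"jaw":0,"x":0,"y":0,"z":-0.5,"ax":0,"ay":0,"az":0},{"jaw":0,"x":0,"y":0,"z":-0.8,"ax":0,"ay":0,"az":0},{"jaw":0,"x":0,"y":0,"z":-1,"ax":0,"ay":0,"az":0},{"jaw":0,"x":0,"y":0,"z":-1,"ax":0,"ay":0,"az":0},{"jaw":1,"x":0,"y":0.3,"z":-0.5,"ax":0,"ay":0,"az":0},{"jaw":1,"x":0,"y":0.8,"z":0,"ax":0,"ay":0,"az":0},{"jaw":1,"x":0,"y":1,"z":0,"ax":0,"ay":0,"az":0},{"jaw":1,"x":0,"y":1,"z":0,"ax":0,"ay":0,"az":0},{"jaw":1,"x":0,"y":1,"z":0,"ax":0,"ay":0,"az":0}]'
python3 - <<'E'
from h import *
goal(527,-352,200,-12.8)
cv2.imwrite("pics/t4r.png",manip.capture("top")[...,::-1])
im=manip.capture("side")[...,::-1]
t=cv2.resize(cv2.imread("pics/t4r.png")[160:260,280:390],None,fx=3.6,fy=3.6)
s=cv2.resize(im[160:260,240:350],None,fx=3.6,fy=3.6)
cv2.imwrite("pics/t4.png",np.hstack([t,s]))
E
```

```text
time_s: 11.8
eef_pos: [550.8, -143.8, 194.1]
tool_rot: [0.0, 1.0, 0.019, 0.001]
wrist_force: [1.1, -0.2, -0.2]
finger_gap: 85.6
t 11.8 shift mm [-31.9 207.1  -5.8] /40 [-0.8   5.18 -0.15] turn/6 [ 0.   -0.01  2.5 ] F [ 1.1 -0.2 -0.2] gap 85.6 j6 1.26
```

View pics/t4.png

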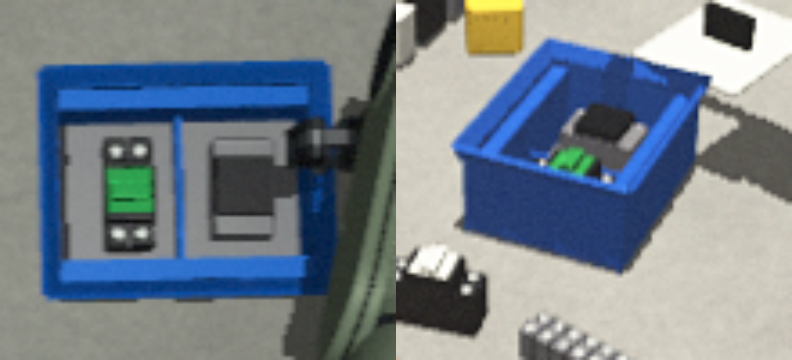

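The breaker stands upright in the left cavity, parallel to the ridge, with the contactor undisturbed. On to the divider.

```bash
python3 -m inch '[{"jaw":1,"x":-0.1,"y":0.9,"z":0,"ax":0,"ay":0,"az":0.6},{"jaw":1,"x":-0.1,"y":0.9,"z":0,"ax":0,"ay":0,"az":0.6},{"jaw":1,"x":0.1,"y":0.9,"z":0,"ax":0,"ay":0,"az":0.6},{"jaw":1,"x":0.2,"y":0.9,"z":0,"ax":0,"ay":0,"az":0.7},{"jaw":1,"x":0.2,"y":0.9,"z":0,"ax":0,"ay":0,"az":0},{"jaw":1,"x":0,"y":0.6,"z":0,"ax":0,"ay":0,"az":0},{"jaw":1,"x":0,"y":0,"z":0,"ax":0,"ay":0,"az":0}]'
python3 - <<'E'
from h import *
goal(528,-355.5,150,-12.8)
c=manip.get_calibration("wrist");im=manip.capture("wrist")[...,::-1].copy()
cv2.imwrite("pics/w5r.png",im)
def outl(cx,cy,a,L,W,z,col):
    r=np.radians(a);M=np.array([[np.cos(r),-np.sin(r)],[np.sin(r),np.cos(r)]])
    P=np.array([[L,W],[-L,W],[-L,-W],[L,-W]])/2@M.T+[cx,cy]
    cv2.polylines(im,[proj(c,np.c_[P,[z]*4]).astype(int)],True,col,1)
outl(528,-355.5,-12.8,132,174,4,(255,0,255));outl(528,-355.5,-12.8,60,14,44,(0,255,255))
cv2.imwrite("pics/w5.png",im)
E
```

```text
time_s: 12.6
eef_pos: [540.8, -349.9, 193.3]
tool_rot: [0.0, 0.994, -0.113, 0.0]
wrist_force: [1.2, 0.3, 0.3]
finger_gap: 85.1
t 12.6 shift mm [-11.3   8.3  43.3] /40 [-0.28  0.21  1.08] turn/6 [ 0.01 -0.   -0.03] F [1.2 0.3 0.3] gap 85.1 j6 1.21
```

View pics/w5.png

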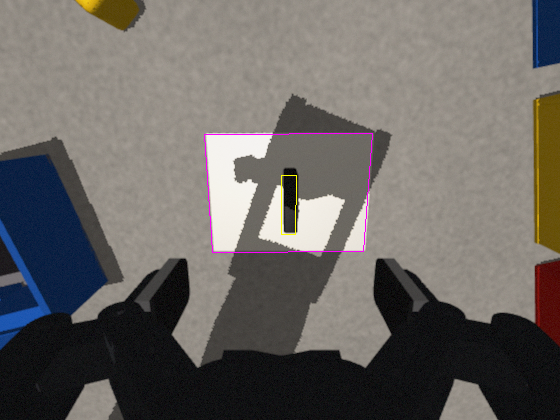

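The wrist view shows the plate (205–373, 133–252) and handle (282–297, 175–233) matching the prediction. Descending to the handle.

```bash
python3 -m inch '[{"jaw":1,"x":-0.14,"y":0.1,"z":0.8,"ax":0,"ay":0,"az":-0.03},{"jaw":1,"x":-0.14,"y":0.11,"z":0.9,"ax":0,"ay":0,"az":0},{"jaw":1,"x":0,"y":0,"z":0.9,"ax":0,"ay":0,"az":0},{"jaw":1,"x":0,"y":0,"z":0.8,"ax":0,"ay":0,"az":0},{"jaw":1,"x":0,"y":0,"z":0.6,"ax":0,"ay":0,"az":0},{"jaw":1,"x":0,"y":0,"z":0.3,"ax":0,"ay":0,"az":0},{"jaw":1,"x":0,"y":0,"z":0.12,"ax":0,"ay":0,"az":0},{"jaw":1,"x":0,"y":0,"z":0,"ax":0,"ay":0,"az":0}]'
python3 -c "
from h import *
goal(528,-355.5,14,-12.8)"
```

```text
time_s: 13.45
eef_pos: [529.1, -352.9, 16.9]
tool_rot: [0.0, 0.994, -0.11, 0.0]
wrist_force: [0.2, 0.1, 0.1]
finger_gap: 85.3
t 13.45 shift mm [-0.5  2.7  2.9] /40 [-0.01  0.07  0.07] turn/6 [ 0.   -0.    0.04] F [0.2 0.1 0.1] gap 85.3 j6 1.18
```

```bash
python3 -m inch '[{"jaw":-0.2,"x":-0.01,"y":0.06,"z":0.03,"ax":0,"ay":0,"az":0.03},{"jaw":-0.4,"x":0,"y":0,"z":0,"ax":0,"ay":0,"az":0},{"jaw":-0.5,"x":0,"y":0,"z":0,"ax":0,"ay":0,"az":0},{"jaw":-0.6,"x":0,"y":0,"z":0,"ax":0,"ay":0,"az":0},{"jaw":-0.7,"x":0,"y":0,"z":0,"ax":0,"ay":0,"az":0},{"jaw":-1,"x":0,"y":0,"z":0,"ax":0,"ay":0,"az":0},{"jaw":-1,"x":0,"y":0,"z":0,"ax":0,"ay":0,"az":0},{"jaw":-1,"x":0,"y":0,"z":0,"ax":0,"ay":0,"az":0},{"jaw":-1,"x":0,"y":0,"z":0,"ax":0,"ay":0,"az":0},{"jaw":-1,"x":0,"y":0,"z":0,"ax":0,"ay":0,"az":0}]' 60
python3 -m inch '[{"jaw":-1,"x":0,"y":0,"z":-0.1,"ax":0,"ay":0,"az":0},{"jaw":-1,"x":0,"y":0,"z":-0.4,"ax":0,"ay":0,"az":0},{"jaw":-1,"x":0,"y":0,"z":-0.8,"ax":0,"ay":0,"az":0},{"jaw":-1,"x":0,"y":0,"z":-1,"ax":0,"ay":0,"az":0},{"jaw":-1,"x":0,"y":0,"z":-1,"ax":0,"ay":0,"az":0},{"jaw":-1,"x":0,"y":0,"z":-0.9,"ax":0,"ay":0,"az":0},{"jaw":-1,"x":0,"y":0,"z":-0.2,"ax":0,"ay":0,"az":0},{"jaw":-1,"x":0,"y":0,"z":0,"ax":0,"ay":0,"az":0}]'
python3 -c "
from h import *
goal(546.5,-18.3,190,2.1)"
```

```text
time_s: 14.45
eef_pos: [527.8, -355.9, 15.8]
tool_rot: [0.0, 0.994, -0.111, 0.0]
wrist_force: [-0.8, 0.4, 5.7]
finger_gap: 12.4
time_s: 15.25
eef_pos: [527.9, -355.8, 191.9]
tool_rot: [0.0, 0.994, -0.111, 0.001]
wrist_force: [-0.0, 0.2, -3.1]
finger_gap: 13.0
t 15.25 shift mm [ -56.6 -333.3    1.6] /40 [-1.42 -8.33  0.04] turn/6 [ 0.01 -0.02 -2.48] F [-0.   0.2 -3.1] gap 13.0 j6 1.18
```

```bash
python3 -m inch '[{"jaw":-1,"x":0,"y":-0.5,"z":0,"ax":0,"ay":0,"az":-0.6},{"jaw":-1,"x":0,"y":-0.8,"z":0,"ax":0,"ay":0,"az":-0.65},{"jaw":-1,"x":0,"y":-1,"z":0,"ax":0,"ay":0,"az":-0.65},{"jaw":-1,"x":0,"y":-1,"z":0,"ax":0,"ay":0,"az":-0.6},{"jaw":-1,"x":0,"y":-1,"z":0,"ax":0,"ay":0,"az":0},{"jaw":-1,"x":0,"y":-1,"z":0,"ax":0,"ay":0,"az":0},{"jaw":-1,"x":0,"y":-1,"z":0,"ax":0,"ay":0,"az":0},{"jaw":-1,"x":0,"y":-1,"z":0,"ax":0,"ay":0,"az":0},{"jaw":-1,"x":0,"y":-0.6,"z":0,"ax":0,"ay":0,"az":0},{"jaw":-1,"x":0,"y":0,"z":0,"ax":0,"ay":0,"az":0}]'
python3 -c "
from h import *
goal(546.5,-18.3,170,2.1)"
```

```text
time_s: 16.25
eef_pos: [532.8, -37.9, 188.4]
tool_rot: [-0.001, 1.0, 0.021, -0.003]
wrist_force: [-0.0, -0.1, -2.8]
finger_gap: 12.7
t 16.25 shift mm [ 14.6 -19.   18.3] /40 [ 0.37 -0.47  0.46] turn/6 [-0.02  0.06  0.05] F [-0.  -0.1 -2.8] gap 12.7 j6 1.43
```

```bash
python3 -m inch '[{"jaw":-1,"x":0.18,"y":-0.24,"z":0.2,"ax":0,"ay":0,"az":0.05},{"jaw":-1,"x":0.18,"y":-0.24,"z":0.2,"ax":0,"ay":0,"az":0},{"jaw":-1,"x":0,"y":0,"z":0.06,"ax":0,"ay":0,"az":0},{"jaw":-1,"x":0,"y":0,"z":0,"ax":0,"ay":0,"az":0},{"jaw":-1,"x":0,"y":0,"z":0,"ax":0,"ay":0,"az":0}]'
python3 - <<'E'
from h import *
goal(546.5,-18.3,93,2.1)
p=manip.get_state()["eef_pos"]
c=manip.get_calibration("wrist");im=manip.capture("wrist")[...,::-1].copy()
ct=manip.get_calibration("top");t=manip.capture("top")[...,::-1]
cv2.imwrite("pics/w6r.png",im)
def outl(im,c,cx,cy,a,L,W,z,col,s=1,o=(0,0)):
    r=np.radians(a);M=np.array([[np.cos(r),-np.sin(r)],[np.sin(r),np.cos(r)]])
    P=np.array([[L,W],[-L,W],[-L,-W],[L,-W]])/2@M.T+[cx,cy]
    cv2.polylines(im,[((proj(c,np.c_[P,[z]*4])-o)*s).astype(int)],True,col,1)
outl(im,c,546.6,-17.6,2.1,176,220,99,(255,0,255));outl(im,c,p[0],p[1],2.1,132,174,p[2]-12,(0,0,255))
t=cv2.resize(t[160:265,275:390],None,fx=4,fy=4)
outl(t,ct,546.6,-17.6,2.1,176,220,99,(255,0,255),4,(275,160));outl(t,ct,p[0],p[1],2.1,132,174,p[2]-12,(0,0,255),4,(275,160))
cv2.imwrite("pics/w6.png",np.hstack([cv2.resize(im[:,60:],None,fx=.67,fy=.67),cv2.copyMakeBorder(t,0,0,0,0,0)[:281] if 0 else cv2.resize(t,(308,281))]))
E
```

```text
time_s: 16.75
eef_pos: [548.4, -21.8, 172.6]
tool_rot: [0.0, 1.0, 0.016, -0.0]
wrist_force: [0.5, -0.2, -2.9]
finger_gap: 13.1
t 16.75 shift mm [-1.8 -3.6 79.6] /40 [-0.04 -0.09  1.99] turn/6 [ 0.    0.01 -0.04] F [ 0.5 -0.2 -2.9] gap 13.1 j6 1.48
```

View pics/w6.png

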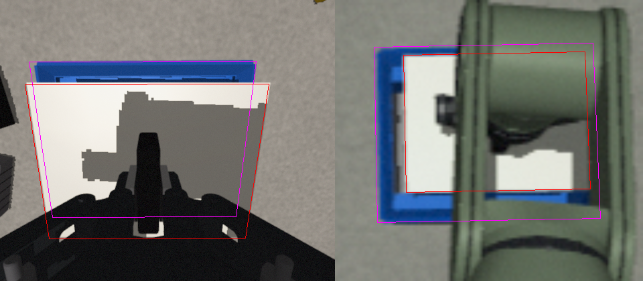

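The plate matches its predicted outline in both views, and the rim is within about 1–2 mm. The fit has 7–8 mm of clearance per side, so I'll lower with a small correction.

```bash
python3 -m inch '[{"jaw":-1,"x":-0.04,"y":-0.09,"z":0.3,"ax":0,"ay":0,"az":-0.04},{"jaw":-1,"x":0,"y":0,"z":0.4,"ax":0,"ay":0,"az":0},{"jaw":-1,"x":0,"y":0,"z":0.4,"ax":0,"ay":0,"az":0},{"jaw":-1,"x":0,"y":0,"z":0.3,"ax":0,"ay":0,"az":0},{"jaw":-1,"x":0,"y":0,"z":0.2,"ax":0,"ay":0,"az":0},{"jaw":-1,"x":0,"y":0,"z":0,"ax":0,"ay":0,"az":0},{"jaw":-1,"x":0,"y":0,"z":0,"ax":0,"ay":0,"az":0}]'
python3 -m inch '[{"jaw":-1,"x":0,"y":0,"z":0.1,"ax":0,"ay":0,"az":0},{"jaw":-1,"x":0,"y":0,"z":0.05,"ax":0,"ay":0,"az":0},{"jaw":-1,"x":0,"y":0,"z":0,"ax":0,"ay":0,"az":0},{"jaw":-1,"x":0,"y":0,"z":0,"ax":0,"ay":0,"az":0}]'
```

```text
time_s: 17.55
eef_pos: [547.1, -17.7, 109.1]
tool_rot: [0.0, 1.0, 0.019, 0.0]
wrist_force: [0.7, 0.6, -2.0]
finger_gap: 13.2
time_s: 17.95
eef_pos: [546.8, -17.7, 103.0]
tool_rot: [0.0, 1.0, 0.019, 0.0]
wrist_force: [-0.2, -0.4, -2.0]
finger_gap: 13.2
```

```bash
python3 -m inch '[{"jaw":-1,"x":0,"y":0,"z":0.1,"ax":0,"ay":0,"az":0},{"jaw":-1,"x":0,"y":0,"z":0.05,"ax":0,"ay":0,"az":0},{"jaw":-1,"x":0,"y":0,"z":0,"ax":0,"ay":0,"az":0},{"jaw":-1,"x":0,"y":0,"z":0,"ax":0,"ay":0,"az":0}]'
python3 -m inch '[{"jaw":-1,"x":0,"y":0,"z":0.05,"ax":0,"ay":0,"az":0},{"jaw":-1,"x":0,"y":0,"z":0,"ax":0,"ay":0,"az":0},{"jaw":-1,"x":0,"y":0,"z":0,"ax":0,"ay":0,"az":0}]'
python3 -m inch '[{"jaw":-1,"x":0,"y":0,"z":0.05,"ax":0,"ay":0,"az":0},{"jaw":-1,"x":0,"y":0,"z":0,"ax":0,"ay":0,"az":0},{"jaw":-1,"x":0,"y":0,"z":0,"ax":0,"ay":0,"az":0}]'
```

```text
time_s: 18.35
eef_pos: [546.7, -17.7, 96.8]
tool_rot: [0.0, 1.0, 0.019, -0.0]
wrist_force: [0.2, 0.3, -1.6]
finger_gap: 13.0
time_s: 18.65
eef_pos: [546.8, -17.7, 94.8]
tool_rot: [0.0, 1.0, 0.019, -0.0]
wrist_force: [-0.2, -0.3, -1.9]
finger_gap: 13.2
time_s: 18.95
eef_pos: [546.7, -17.7, 92.9]
tool_rot: [0.0, 1.0, 0.019, -0.0]
wrist_force: [0.2, 0.3, -0.9]
finger_gap: 12.9
```

```bash
python3 -m inch '[{"jaw":-1,"x":0,"y":0,"z":0.03,"ax":0,"ay":0,"az":0},{"jaw":-1,"x":0,"y":0,"z":0,"ax":0,"ay":0,"az":0},{"jaw":-1,"x":0,"y":0,"z":0,"ax":0,"ay":0,"az":0}]'
python3 -m inch '[{"jaw":-1,"x":0,"y":0,"z":0.02,"ax":0,"ay":0,"az":0},{"jaw":-1,"x":0,"y":0,"z":0,"ax":0,"ay":0,"az":0},{"jaw":-1,"x":0,"y":0,"z":0,"ax":0,"ay":0,"az":0}]'
```

```text
time_s: 19.25
eef_pos: [546.8, -17.7, 92.8]
tool_rot: [0.0, 1.0, 0.019, 0.0]
wrist_force: [-2.1, 0.0, 5.8]
finger_gap: 13.1
time_s: 19.55
eef_pos: [546.8, -17.7, 92.8]
tool_rot: [0.0, 1.0, 0.019, 0.0]
wrist_force: [-4.2, 0.8, 10.0]
finger_gap: 12.7
```

It's seated at the expected height (TCP 92.8). Releasing, then going to the terminal, which I put at (587, 312), angle -8.8°.

```bash
python3 -m inch '[{"jaw":-1,"x":0,"y":0,"z":-0.03,"ax":0,"ay":0,"az":0},{"jaw":-0.5,"x":0,"y":0,"z":0,"ax":0,"ay":0,"az":0},{"jaw":-0.3,"x":0,"y":0,"z":0,"ax":0,"ay":0,"az":0},{"jaw":-0.3,"x":0,"y":0,"z":0,"ax":0,"ay":0,"az":0},{"jaw":-0.3,"x":0,"y":0,"z":-0.2,"ax":0,"ay":0,"az":0},{"jaw":-0.3,"x":0,"y":0,"z":-0.5,"ax":0,"ay":0,"az":0},{"jaw":-0.3,"x":0,"y":0,"z":-1,"ax":0,"ay":0,"az":0},{"jaw":0,"x":0,"y":-0.3,"z":-0.8,"ax":0,"ay":0,"az":0},{"jaw":0.5,"x":0,"y":-1,"z":0,"ax":0,"ay":0,"az":0},{"jaw":1,"x":0,"y":-1,"z":0,"ax":0,"ay":0,"az":0}]'
python3 -c "
from h import *
goal(587.4,312,190,-8.8)"
```

```text
time_s: 20.55
eef_pos: [544.1, 74.8, 194.2]
tool_rot: [-0.0, 1.0, 0.018, 0.002]
wrist_force: [0.6, -0.6, 0.3]
finger_gap: 69.8
t 20.55 shift mm [  51.5 -235.6    4.4] /40 [ 1.29 -5.89  0.11] turn/6 [-0.01 -0.04  1.8 ] F [ 0.6 -0.6  0.3] gap 69.8 j6 1.65
```

```bash
python3 -m inch '[{"jaw":1,"x":0.2,"y":-0.9,"z":0,"ax":0,"ay":0,"az":0},{"jaw":1,"x":0.2,"y":-0.9,"z":0,"ax":0,"ay":0,"az":0},{"jaw":1,"x":0.2,"y":-0.9,"z":0,"ax":0,"ay":0,"az":0},{"jaw":1,"x":0.2,"y":-0.9,"z":0,"ax":0,"ay":0,"az":0},{"jaw":1,"x":0.2,"y":-0.9,"z":0,"ax":0,"ay":0,"az":0},{"jaw":1,"x":0.2,"y":-0.9,"z":0,"ax":0,"ay":0,"az":0},{"jaw":1,"x":0.1,"y":-0.5,"z":0,"ax":0,"ay":0,"az":0.6},{"jaw":1,"x":0,"y":0,"z":0,"ax":0,"ay":0,"az":0.6},{"jaw":1,"x":0,"y":0,"z":0,"ax":0,"ay":0,"az":0.6},{"jaw":1,"x":0,"y":0,"z":0,"ax":0,"ay":0,"az":0}]'
python3 - <<'E'
from h import *
goal(587.4,312,90,-8.8)
ct=manip.get_calibration("top");
c=manip.get_calibration("wrist");im=manip.capture("wrist")[...,::-1].copy()
cv2.imwrite("pics/w7r.png",im);t=manip.capture("top")[...,::-1].copy();cv2.imwrite("pics/t7r.png",t)
h,s,v=cv2.split(cv2.cvtColor(im,cv2.COLOR_BGR2HSV))
m=(h>5)&(h<22)&(s>150)&(v>60)
n,l,st,ce=cv2.connectedComponentsWithStats(cv2.morphologyEx(m.astype(np.uint8),cv2.MORPH_CLOSE,np.ones((7,7))))
print(st[1:][st[1:,4]>200]); print(rect(c,m,32,(0,0,560,420)))
def outl(im,c,cx,cy,a,L,W,z,col,s=1,o=(0,0)):
    r=np.radians(a);M=np.array([[np.cos(r),-np.sin(r)],[np.sin(r),np.cos(r)]])
    P=np.array([[L,W],[-L,W],[-L,-W],[L,-W]])/2@M.T+[cx,cy]
    cv2.polylines(im,[((proj(c,np.c_[P,[z]*4])-o)*s).astype(int)],True,col,1)
outl(im,c,587.4,312,-8.8,100,30,32,(255,0,255))
T=cv2.resize(t[160:265,275:390],None,fx=4,fy=4)
cv2.imwrite("pics/w7.png",np.hstack([cv2.resize(im,(440,330)),cv2.resize(T,(360,330))]))
E
```

```text
time_s: 21.55
eef_pos: [586.4, 312.3, 192.3]
tool_rot: [0.0, 0.997, -0.075, 0.0]
wrist_force: [-0.1, -0.8, -1.4]
finger_gap: 85.6
t 21.55 shift mm [  1.    0.2 102.3] /40 [0.02 0.   2.56] turn/6 [ 0.   -0.    0.03] F [-0.1 -0.8 -1.4] gap 85.6 j6 2.19
[[   0    0   26   21  248]
 [  32    0   46   25  253]
 [ 265  135   31  100 2849]]
[591.5 312.   99.7  29.5  -9.4]
```

View pics/w7.png

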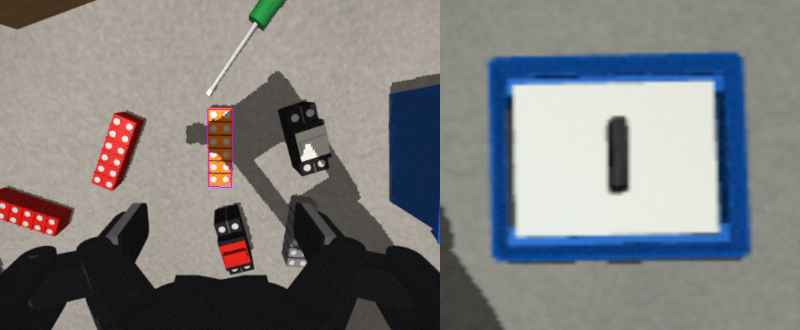

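The divider lies level in the box (right panel). In the wrist view the orange terminal sits at (220,147), matching the prediction within 2–3 mm. Descending on it.

```bash
python3 -m inch '[{"jaw":0.6,"x":0.06,"y":0,"z":0.8,"ax":0,"ay":0,"az":0.06},{"jaw":0.6,"x":0,"y":0,"z":1,"ax":0,"ay":0,"az":0},{"jaw":0.6,"x":0,"y":0,"z":1,"ax":0,"ay":0,"az":0},{"jaw":0.6,"x":0,"y":0,"z":0.8,"ax":0,"ay":0,"az":0},{"jaw":0.6,"x":0,"y":0,"z":0.5,"ax":0,"ay":0,"az":0},{"jaw":0.6,"x":0,"y":0,"z":0.3,"ax":0,"ay":0,"az":0},{"jaw":0.6,"x":0,"y":0,"z":0,"ax":0,"ay":0,"az":0},{"jaw":0.6,"x":0,"y":0,"z":0,"ax":0,"ay":0,"az":0}]'
python3 -c "
from h import *
goal(589,312,9,-9.2)"
```

```text
time_s: 22.45
eef_pos: [589.6, 311.9, 17.1]
tool_rot: [-0.0, 0.997, -0.078, 0.001]
wrist_force: [-0.0, -0.2, 0.7]
finger_gap: 68.5
t 22.45 shift mm [-0.6  0.   8.1] /40 [-0.02  0.    0.2 ] turn/6 [-0.01 -0.01  0.03] F [-0.  -0.2  0.7] gap 68.5 j6 2.2
```

```bash
python3 -m inch '[{"jaw":0.2,"x":0,"y":0,"z":0.18,"ax":0,"ay":0,"az":0},{"jaw":0,"x":0,"y":0,"z":0,"ax":0,"ay":0,"az":0},{"jaw":-0.2,"x":0,"y":0,"z":0,"ax":0,"ay":0,"az":0},{"jaw":-1,"x":0,"y":0,"z":0,"ax":0,"ay":0,"az":0},{"jaw":-1,"x":0,"y":0,"z":0,"ax":0,"ay":0,"az":0},{"jaw":-1,"x":0,"y":0,"z":0,"ax":0,"ay":0,"az":0},{"jaw":-1,"x":0,"y":0,"z":0,"ax":0,"ay":0,"az":0}]' 35
python3 -m inch '[{"jaw":-1,"x":0,"y":0,"z":-0.1,"ax":0,"ay":0,"az":0},{"jaw":-1,"x":0,"y":0,"z":-0.5,"ax":0,"ay":0,"az":0},{"jaw":-1,"x":0,"y":0,"z":-0.9,"ax":0,"ay":0,"az":0},{"jaw":-1,"x":0,"y":0,"z":-1,"ax":0,"ay":0,"az":0},{"jaw":-1,"x":0,"y":0,"z":-1,"ax":0,"ay":0,"az":0},{"jaw":-1,"x":0,"y":0,"z":-0.8,"ax":0,"ay":0,"az":-0.6},{"jaw":-1,"x":0,"y":0,"z":0,"ax":0,"ay":0,"az":-0.6},{"jaw":-1,"x":0,"y":0,"z":0,"ax":0,"ay":0,"az":-0.65},{"jaw":-1,"x":0,"y":0,"z":0,"ax":0,"ay":0,"az":0}]'
python3 - <<'E'
from h import *
c=manip.get_calibration("top");im=cv2.imread("pics/t7r.png");h,s,v=cv2.split(cv2.cvtColor(im,cv2.COLOR_BGR2HSV))
print("divider",rect(c,(v>150)&(s<60),81,(295,180,370,240)),"rim",rect(c,(h>100)&(h<130)&(s>120),99,(280,165,385,255)))
goal(544.8,31.3,180,2.1)
E
```

```text
time_s: 23.15
eef_pos: [589.2, 311.8, 9.6]
tool_rot: [-0.0, 0.997, -0.079, 0.001]
wrist_force: [-0.2, -0.4, 4.5]
finger_gap: 29.1
time_s: 24.05
eef_pos: [588.4, 311.4, 180.5]
tool_rot: [0.0, 1.0, 0.018, -0.0]
wrist_force: [0.5, -0.2, -2.1]
finger_gap: 29.5
divider [547.4 -16.5 175.5 130.7 -89. ] rim [546.4 -17.6 217.8 175.1 -87.9]
t 24.05 shift mm [-53.7 278.3   0.8] /40 [-1.34  6.96  0.02] turn/6 [ 0.01  0.01 -0.  ] F [ 0.5 -0.2 -2.1] gap 29.5 j6 2.0
```

```bash
python3 -m inch '[{"jaw":-1,"x":-0.17,"y":0.5,"z":0,"ax":0,"ay":0,"az":0},{"jaw":-1,"x":-0.17,"y":0.9,"z":0,"ax":0,"ay":0,"az":0},{"jaw":-1,"x":-0.17,"y":1,"z":0,"ax":0,"ay":0,"az":0},{"jaw":-1,"x":-0.17,"y":1,"z":0,"ax":0,"ay":0,"az":0},{"jaw":-1,"x":-0.17,"y":1,"z":0,"ax":0,"ay":0,"az":0},{"jaw":-1,"x":-0.17,"y":1,"z":0,"ax":0,"ay":0,"az":0},{"jaw":-1,"x":-0.17,"y":1,"z":0,"ax":0,"ay":0,"az":0},{"jaw":-1,"x":-0.12,"y":0.55,"z":0,"ax":0,"ay":0,"az":0.05},{"jaw":-1,"x":0,"y":0,"z":0,"ax":0,"ay":0,"az":0},{"jaw":-1,"x":0,"y":0,"z":0,"ax":0,"ay":0,"az":0}]'
python3 - <<'E'
from h import *
goal(546,32,91,1.8)
c=manip.get_calibration("wrist");im=manip.capture("wrist")[...,::-1].copy()
cv2.imwrite("pics/w8.png",im)
E
```

```text
time_s: 25.05
eef_pos: [546.4, 31.9, 180.6]
tool_rot: [-0.0, 1.0, 0.015, -0.0]
wrist_force: [0.2, -0.3, -1.1]
finger_gap: 29.5
t 25.05 shift mm [-0.3 -0.1 89.6] /40 [-0.01 -0.    2.24] turn/6 [-0.01  0.01 -0.02] F [ 0.2 -0.3 -1.1] gap 29.5 j6 1.58
```

View pics/w8.png

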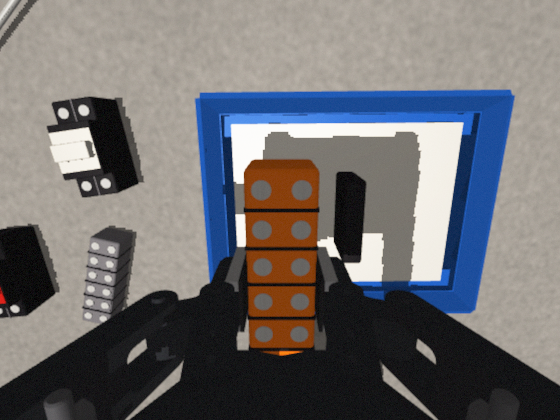

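The wrist view shows the terminal held level over the divider's left half (x 245–320), with the handle at (350,215) well clear. Lowering.

```bash
python3 -m inch '[{"jaw":-1,"x":0,"y":0,"z":0.3,"ax":0,"ay":0,"az":0},{"jaw":-1,"x":0,"y":0,"z":0.6,"ax":0,"ay":0,"az":0},{"jaw":-1,"x":0,"y":0,"z":0.5,"ax":0,"ay":0,"az":0},{"jaw":-1,"x":0,"y":0,"z":0.4,"ax":0,"ay":0,"az":0},{"jaw":-1,"x":0,"y":0,"z":0.2,"ax":0,"ay":0,"az":0},{"jaw":-1,"x":0,"y":0,"z":0,"ax":0,"ay":0,"az":0},{"jaw":-1,"x":0,"y":0,"z":0,"ax":0,"ay":0,"az":0}]'
python3 -m inch '[{"jaw":-1,"x":0,"y":0,"z":0.1,"ax":0,"ay":0,"az":0},{"jaw":-1,"x":0,"y":0,"z":0,"ax":0,"ay":0,"az":0},{"jaw":-1,"x":0,"y":0,"z":0,"ax":0,"ay":0,"az":0}]'
python3 -m inch '[{"jaw":-1,"x":0,"y":0,"z":0.04,"ax":0,"ay":0,"az":0},{"jaw":-1,"x":0,"y":0,"z":0,"ax":0,"ay":0,"az":0},{"jaw":-1,"x":0,"y":0,"z":0,"ax":0,"ay":0,"az":0}]'
```

```text
time_s: 25.8
eef_pos: [547.0, 32.4, 101.1]
tool_rot: [0.0, 1.0, 0.016, 0.0]
wrist_force: [0.5, 0.4, -0.5]
finger_gap: 29.4
time_s: 26.1
eef_pos: [546.8, 31.9, 97.3]
tool_rot: [0.0, 1.0, 0.016, 0.0]
wrist_force: [0.5, -0.3, -1.4]
finger_gap: 29.4
time_s: 26.4
eef_pos: [546.6, 31.9, 95.3]
tool_rot: [0.0, 1.0, 0.016, 0.0]
wrist_force: [0.1, 0.4, -1.0]
finger_gap: 29.1
```

```bash
python3 -m inch '[{"jaw":-1,"x":0,"y":0,"z":0.06,"ax":0,"ay":0,"az":0},{"jaw":-1,"x":0,"y":0,"z":0,"ax":0,"ay":0,"az":0},{"jaw":-1,"x":0,"y":0,"z":0,"ax":0,"ay":0,"az":0}]'
python3 -m inch '[{"jaw":-1,"x":0,"y":0,"z":0.04,"ax":0,"ay":0,"az":0},{"jaw":-1,"x":0,"y":0,"z":0,"ax":0,"ay":0,"az":0},{"jaw":-1,"x":0,"y":0,"z":0,"ax":0,"ay":0,"az":0}]'
```

```text
time_s: 26.7
eef_pos: [546.5, 31.9, 92.8]
tool_rot: [0.0, 1.0, 0.016, -0.0]
wrist_force: [0.2, 0.1, -0.5]
finger_gap: 28.8
time_s: 27.0
eef_pos: [546.5, 31.9, 91.2]
tool_rot: [0.0, 1.0, 0.016, -0.0]
wrist_force: [0.6, -0.6, -1.7]
finger_gap: 29.2
```

```bash
python3 -m inch '[{"jaw":-1,"x":0,"y":0,"z":0.03,"ax":0,"ay":0,"az":0},{"jaw":-1,"x":0,"y":0,"z":0,"ax":0,"ay":0,"az":0},{"jaw":-1,"x":0,"y":0,"z":0,"ax":0,"ay":0,"az":0}]'
python3 -m inch '[{"jaw":-1,"x":0,"y":0,"z":0.02,"ax":0,"ay":0,"az":0},{"jaw":-1,"x":0,"y":0,"z":0,"ax":0,"ay":0,"az":0},{"jaw":-1,"x":0,"y":0,"z":0,"ax":0,"ay":0,"az":0}]'
```

```text
time_s: 27.3
eef_pos: [546.8, 31.9, 90.5]
tool_rot: [0.0, 1.0, 0.016, 0.0]
wrist_force: [-1.1, 0.3, 3.6]
finger_gap: 28.8
time_s: 27.6
eef_pos: [546.8, 31.9, 90.5]
tool_rot: [0.0, 1.0, 0.016, 0.0]
wrist_force: [-2.4, 0.2, 8.3]
finger_gap: 29.6
```

It's down. Releasing, lifting away, and a final look.

```bash
python3 -m inch '[{"jaw":-1,"x":0,"y":0,"z":-0.03,"ax":0,"ay":0,"az":0},{"jaw":-0.2,"x":0,"y":0,"z":0,"ax":0,"ay":0,"az":0},{"jaw":-0.08,"x":0,"y":0,"z":0,"ax":0,"ay":0,"az":0},{"jaw":-0.08,"x":0,"y":0,"z":0,"ax":0,"ay":0,"az":0},{"jaw":-0.08,"x":0,"y":0,"z":-0.2,"ax":0,"ay":0,"az":0},{"jaw":-0.08,"x":0,"y":0,"z":-0.5,"ax":0,"ay":0,"az":0},{"jaw":-0.08,"x":0,"y":0,"z":-1,"ax":0,"ay":0,"az":0},{"jaw":-0.08,"x":0,"y":0,"z":-1,"ax":0,"ay":0,"az":0},{"jaw":-0.08,"x":0,"y":-0.5,"z":-0.5,"ax":0,"ay":0,"az":0},{"jaw":-0.08,"x":0,"y":-1,"z":0,"ax":0,"ay":0,"az":0}]'
python3 -m inch '[{"jaw":0,"x":0,"y":-1,"z":0,"ax":0,"ay":0,"az":0},{"jaw":0,"x":0,"y":-1,"z":0,"ax":0,"ay":0,"az":0},{"jaw":0,"x":0,"y":-1,"z":0,"ax":0,"ay":0,"az":0},{"jaw":0,"x":0,"y":-1,"z":0,"ax":0,"ay":0,"az":0},{"jaw":0,"x":0,"y":0,"z":0,"ax":0,"ay":0,"az":0},{"jaw":0,"x":0,"y":0,"z":0,"ax":0,"ay":0,"az":0}]'
python3 - <<'E'
from h import *
c=manip.get_calibration("top");im=manip.capture("top")[...,::-1]
h,s,v=cv2.split(cv2.cvtColor(im,cv2.COLOR_BGR2HSV))
print("terminal",rect(c,(h>5)&(h<22)&(s>120),113,(290,175,375,245)))
sd=manip.capture("side")[...,::-1]
cv2.imwrite("pics/f.png",np.hstack([cv2.resize(im[160:260,280:390],None,fx=3.6,fy=3.6),cv2.resize(sd[160:260,240:350],None,fx=3.6,fy=3.6)]))
E
```

```text
time_s: 28.6
eef_pos: [547.0, 91.0, 223.1]
tool_rot: [-0.0, 1.0, 0.014, 0.004]
wrist_force: [0.3, 1.4, -0.2]
finger_gap: 39.1
time_s: 29.2
eef_pos: [539.5, 252.3, 218.6]
tool_rot: [0.0, 1.0, 0.017, -0.0]
wrist_force: [0.5, -2.1, -0.3]
finger_gap: 42.9
terminal [546.3  33.6  98.6  29.1   0.7]
```

View pics/f.png

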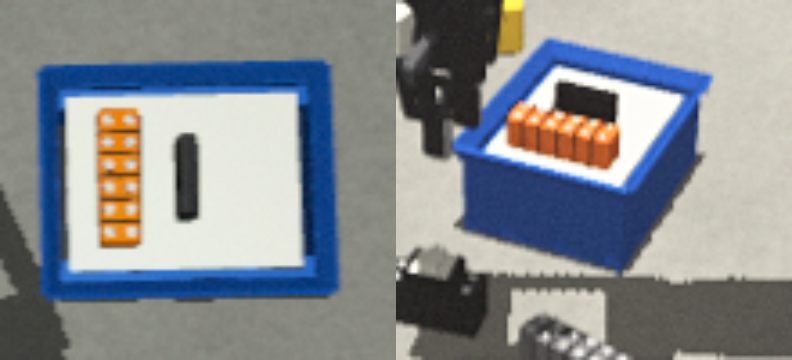

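The final views show the divider level in the box, with the terminal standing screws up beside the handle and the robot clear of everything. Handing in.

```bash
python3 -c "
from plant import manip
print(manip.close_job(), manip.get_state()['time_s'])"
```

```text
the job is handed in; nothing more can be done
the job is handed in; nothing more can be done
```

The kit box is packed in the order you asked for, and the job was handed in at about 29 s of the 66 s allowed. No verdict was reported.

- **Breaker:** it stands upright with the toggle up in the empty cavity and was let go there. It sits about 9 mm off the cavity's centre, towards the ridge. On the way down the gripper pressed on something, most likely the flared +y wall, with about 13 N sideways, so I lifted, shifted and set it down again.
- **Divider:** it made contact at the expected height, with about 10 N at most, and looks level on the shoulders. The top view put it about 1 mm and 1° from the box's centre and axes.
- **Terminal:** it stands screws up on the +y side, about 50 mm from the handle and within about 1° of the divider's x axis. It was set down with about 8 N.

In the last top and side views the divider and terminal were in place and the gripper was well clear of the box. The breaker was last seen, standing correctly, just before the divider covered it. One check disagreed slightly: the wrist camera put the box 1–2 mm further towards -y than the top camera did. That was well within the clearances.

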